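Pull the dial cap off the flow detector

ROBOT

A 6-joint arm with a two-finger parallel gripper is mounted at the origin on the work surface. World frame = base frame: x ahead of the robot, y to its left, z up, the work surface at z = 0. Lengths are in mm, angles in rad, forces in N, time in s.
With the tool pointing down it reaches from about 350 to 875 mm from the base axis. Payload 4.2 kg.
Tool frame: the origin (TCP) lies on the mounting face of the last link; the fingertips stand 173 mm ahead of it and the grasp point (between the pads) lies grip_point_offset ahead of it (grip_point_offset is the distance from the TCP to the grasp point, in mm); z points along the fingers, y is the line along which they close (so a half turn about z gives the same grasp; the last joint's range is limited). The gripper opens to 85 mm and grips with 20 to 120 N. Pads are 22 mm wide; open, the fingers measure 114 mm over their backs; the gripper's body (76 mm by 85 mm) begins 54 mm behind the grasp point. The pads swing forward as they close: fully open they stand 13 mm farther back than shut.
Start: joints at [1.496, 0.385, 0.008, 0, -1.194, -0.259], TCP at [204.74, 590.493, 404.712] pointing down, gripper open.
Joint ranges: [-3.14, 3.14], [-1.21, 2.06], [-1.07, 1.41], [-3.16, 2.05], [-2.99, -0.16], [-3.1, 3.1]. Speed limits (rad/s): [2.79, 2.79, 3.14, 3.14, 3.14, 3.14].

INTERFACE

Orientations are given as a unit quaternion [x, y, z, w].
In Python, from bench import read_state, get_image, job_done, recognise, place_of, grip_point_offset gives the robot as it stands. The module is installed in compiled form; this text tells all that it offers.
- The arm moves only by the tool carry_out, never from a script. Its arguments are lists of equal length, an entry for each row: "slide": the shift along the tool's x, y, z in m, a list of three; "roll": the turn about the tool's z in degrees; "claw": the finger opening in m, from 0 to 0.0854. A call has 1 to 8 rows; each row is the pose to reach, as a shift and turn from the pose commanded when the call began, along the tool's axes at that moment; what a row does not reach only later rows make up. A row lasts 1/8 s, in which the tool goes at most 62.5 mm and 10.7 degrees, less where a joint would pass 70% of its speed; a pose out of reach is approached as far as the arm can. A call with a gripper value outside its range is refused whole. The fingers move at their own pace and stop on an object; the grip force is fixed at half the most. Time passes only in rows, so rows that repeat a pose let the fingers close. It gives the time, the measured TCP pose, the force, the opening and the grip force at its end, in the units of the state.
- read_state(): the state, without advancing time (a new reading comes with each control period).
- get_image(name): name is "scene" or "top" or "wrist"; returns a dict with "img" (420x560x3 uint8, red, green, blue), "z_map" (420x560 float32, mm along the optical axis (not along the pixel's ray), 0 where there is no reading), "mtx" (3x3 intrinsics, pixels), "world_from_camera" (4x4, takes a point from camera to world coordinates); the wrist camera has in their place "T_tool_cam" (4x4, takes a point from camera to tool coordinates, whose origin is the TCP and whose axes are the flange's). Camera axes: x right, y up, looking along -z (the intrinsics and any distortion apply to the point x, -y, -z); pixel columns grow to the right and rows downward; lengths in mm; the calibration is good to about 2 mm. A picture is of the moment at which its call begins: read the wrist's pose just before it.
- job_done(): hands the job in; it is judged then, once.
Trained networks look in a picture, given as the dict that the camera call returned (one of the last four; its "shot" number tells which), for a name from the list of things; names that differ only in an ending like _2 or _b are one class to them, and where a whole thing is asked for, a point or a joint stands for the part that bears it (a point fixed in the world has none). Each returns a list of dicts, best first, with "conf" (0 to 1); they miss things now and then, are a little off and sometimes report something else, mostly with a low value. They report only what shows in the picture. A call takes as long as a camera call. They do not tell look-alikes from the thing itself.
- recognise(picture, thing): "at" ([column, row] in pixels, amid what is visible of it).
- place_of(picture, thing): "at" ([column, row] in pixels: a listed point, or the origin of a listed thing).
The state is a dict: "clock": time; "joints": joint angles; "joint_vel": joint speeds; "joint_efforts": joint torques, N m; "position": TCP position; "ee_rot": TCP orientation; "contact_force": force on the tool from outside, world axes, zero at the start; "wrist_torque": the same for the moment, N m; "gripper_width": finger opening in mm; "grasp_force": force on a finger pad.
Only numpy, scipy, OpenCV 4.12 (cv2) and the standard library are available. Lean on these libraries where they do the work, as an engineer would, in place of code of your own. Each camera call takes 0.05 s, during which the arm holds its last target. There are 200 camera calls.

TASK

The flow detector's large dial has to come off for cleaning. Hook the puller's fork under the big dial cap (never pull the cap with the fingers), pull it straight off its shaft, square to the sloping panel, until it pops free, then set it down gently, metal face up, near the middle of the square rubber mat, without dropping it. Leave the puller standing on its fork on the bare counter, and do not knock the gel bottle, the probe tub or the penlight about.

Things in the scene. Friction and masses are not known exactly. Their poses are not given: they have to be found in the camera images.
- panel: White face (200 x 210 mm) of a fixed black box, sloping 30 deg, low edge to the robot's right. Origin: on the face at the foot of the large dial's shaft, 91 mm above the counter. z: normal of the face = axis of the shaft, 30 deg from vertical; x: up the slope; y: level. The shaft is a 14 mm square stub 12.5 mm tall. Two small fixed knobs, 34 mm wide, 19 tall, at x 0 and 55, y -90 mm.
- panel_low_edge (a point): Point on the panel's low edge straight down the slope from the dial, 95 mm from the shaft's foot. The face reaches y -125 to +85 mm from the shaft; below this edge is open air, so the fork can come in along the face from the low side.
- cap: Large round black dial cap, metal top, 77 mm across its ribs, 36 mm tall, about 70 g, snapped on the shaft by spring catches. Origin: centre of its hub's underside, which touches the panel when seated (cap and panel origins coincide); z: its axis, outward. About 10 N along the axis snaps it off (more if jerked), so pull slowly; it is clear of the shaft after 13 mm.
- cap_rim (a point): On the cap's axis, level with the underside of its wide part, 14 mm above the hub's underside. The hub below is at most 35 mm across (26 mm along x, 32 mm along y); the wide part above it overhangs all round, leaving a 14 mm high gap over the panel, or over the surface the cap is set down on.
- puller: C-shaped steel puller with a grey grip, 108 mm tall, about 220 g, standing on its flat fork. Origin: on the grip's centre line at the underside of the fork; z up the grip, x along the prongs to their tips. From the fork's heel a spine (x -50 to -42 mm) rises to an arm, 24 mm wide, z 46 to 54 mm, running forward to x +12 mm. The cap fits between fork and arm.
- fork_tip (a point): Midway between the prong tips, 34 mm ahead of the grip's centre line, at mid thickness. The fork is 6 mm thick: two prongs 8 mm wide, 42 mm clear between them, 58 mm over all; the slot runs back to 18 mm behind the grip's centre line, solid plate from there to 50 mm behind it. With the grip on the cap's axis the fork is fully under the cap.
- puller_grip (a point): Middle of the puller's grip, 81 mm above the underside of the fork. The grip is 24 mm along the puller's x, 18 mm along its y, and 54 mm high (z 54 to 108 mm above the fork's underside).
- mat: Square black rubber mat, 130 x 130 x 4 mm, flat on the counter, fixed. Origin: centre of its underside (counter level); z up.
- gel_bottle: White gel bottle, 60 mm across, 140 mm tall; loose bystander, to be left alone. Origin: centre of its underside.
- probe_tub: Clear open tub 150 x 100 x 60 mm with a black probe in it; loose bystander, to be left alone. Origin: centre of its underside.
- penlight: Metal penlight lying along its x, 135 x 16 mm, 16 mm tall; loose bystander, to be left alone. Origin: centre of its underside.
Mind the look-alikes: they are no part of the job. There is more than one size of the cap; the one meant has the size given above.

How it is judged (in metres and radians):
On the way, in this order (a step that is already met when the one before it is completed fails the run):
1. the cap, hooked on the puller and untouched by the fingers, has come straight off the shaft (20 to 80 mm out, within 20 mm of the shaft's axis) (z of cap in the frame of panel between 0.02 and 0.08 m and x of cap in the frame of panel between -0.02 and 0.02 m and y of cap in the frame of panel between -0.02 and 0.02 m and contact force between puller and cap above 0.05 N and contact force between the fingers and cap below 0.05 N), for 0.05 s.
2. the cap stands face up on the mat (horizontal distance between cap and mat below 0.045 m and angle between cap's own z axis and vertical below 0.12 rad and z of cap in the frame of mat between 0.001 and 0.01 m and contact force between cap and mat above 0.05 N and linear speed of cap below 0.03 m/s), for 0.2 s.
At the end, for the whole second after the job is handed in: The cap rests face up (tilt under 0.12 rad) on the mat, its centre within 45 mm of the mat's centre; the puller stands upright on its fork on the bare counter (tilt under 0.1 rad, underside within 8 mm of the counter), touching neither cap nor mat; both at rest (horizontal distance between cap and mat below 0.045 m and angle between cap's own z axis and vertical below 0.12 rad and z of cap in the frame of mat between 0.001 and 0.01 m and contact force between cap and mat above 0.05 N and linear speed of each of cap, puller below 0.02 m/s and height (world z) of puller between -0.004 and 0.008 m and angle between puller's own z axis and vertical below 0.1 rad and contact force between puller and cap below 0.02 N and contact force between puller and mat below 0.02 N).
It fails at once if the fingers pull or push the cap while it is on its shaft (contact force between the fingers and cap above 2 N and distance between cap and panel below 0.02 m).
It fails at once if the cap is dropped (falls freely faster than 0.7 m/s, some 25 mm) (linear speed of cap above 0.7 m/s and contact force between anything else and cap below 0.01 N).
It fails at once if the gel bottle, the tub or the penlight is moved more than 40 mm (distance of any of gel_bottle, probe_tub, penlight from where it was at the start of the episode above 0.04 m).
It also fails if it takes over 72 s, if anything falls off the work surface, if the arm or the gripper's body presses on something with over 40 N, if the wrist force passes 120 N, or if a joint passes its speed limit or range.

## Working session

There is one attempt and no reset: what is moved stays moved. The work goes in short steps, Python scripts to look and compute and a tool call to move; the robot and the scene stay as the last step left them, time stands still between calls to the robot, and variables do not carry over. Pictures are saved under pics/ and viewed, at most 13 in all, crops included, and the job is handed in when it is done.

Besides the shell and the picture viewer there is one more tool, called after "Call:" in YAML: its name, and indented under it one key for each argument. carry_out: Moves the arm, as the interface text tells. Its arguments: {"type":"object","properties":{"slide":{"type":"array"},"roll":{"type":"array"},"claw":{"type":"array"}},"required":["slide","roll","claw"]}

```bash
mkdir -p pics; cat > h.py <<'E'
import numpy as np, cv2
from bench import *
from scipy.spatial.transform import Rotation as R
def pose():
    s=read_state(); T=np.eye(4); T[:3,:3]=R.from_quat(s["ee_rot"]).as_matrix(); T[:3,3]=s["position"]; return T
def shot(n):
    T=pose(); p=get_image(n)
    p["W"]=np.array(p["world_from_camera"]) if n!="wrist" else T@np.array(p["T_tool_cam"])
    return p
def ray(p,uv):
    K=np.array(p["mtx"]); d=np.array([(uv[0]-K[0,2])/K[0,0],-(uv[1]-K[1,2])/K[1,1],-1.])
    return p["W"][:3,3],p["W"][:3,:3]@d
def at_z(p,uv,z):
    o,d=ray(p,uv); return o+d*(z-o[2])/d[2]
def at_depth(p,uv):
    u,v=int(round(uv[0])),int(round(uv[1])); w=p["z_map"][max(v-1,0):v+2,max(u-1,0):u+2]; w=w[w>0]
    if len(w)==0: return None
    o,d=ray(p,uv); return o+d*np.median(w)
def proj(p,X):
    c=np.linalg.inv(p["W"])@np.append(X,1); K=np.array(p["mtx"]); return [K[0,0]*c[0]/-c[2]+K[0,2],K[1,1]*-c[1]/-c[2]+K[1,2]]
def save(p,n): cv2.imwrite("pics/"+n,p["img"][:,:,::-1])
E
python3 - <<'E'
from h import *
np.set_printoptions(precision=1,suppress=True)
print(grip_point_offset if not callable(grip_point_offset) else grip_point_offset())
ps=[]
for n in ("scene","top"):
    p=shot(n); save(p,n+"0.png"); ps.append(p); print(n,[k for k in p],p["W"][:3,3])
    for t in ("panel","panel_low_edge","cap","cap_rim","puller","fork_tip","puller_grip","mat","gel_bottle","probe_tub","penlight"):
        for r in place_of(p,t)[:3]:
            print(t,np.array(r["at"]),round(r["conf"],2),"depth",at_depth(p,r["at"]))
cv2.imwrite("pics/both.png",np.hstack([p["img"][:,:,::-1] for p in ps]))
E
```

```text
154.70000000000002
scene ['img', 'z_map', 'mtx', 'world_from_camera', 'shot', 'W'] [1109.9  -33.3  927.5]
panel [280.2 208.6] 0.71 depth [609.9  16.1 124.2]
panel_low_edge [282.8 205.6] 0.65 depth [604.9  22.1 127.1]
panel_low_edge [126.2 230.4] 0.6 depth [ 553.6 -344.2   -0.4]
cap [282.3 206.4] 0.66 depth [606.1  21.  126. ]
cap [275.2 171.3] 0.65 depth [438.1  21.3  25.5]
cap [206.4 200.7] 0.58 depth [ 521.5 -148.1   46.7]
cap_rim [284.8 206.2] 0.87 depth [607.4  26.1 128.1]
cap_rim [273.3 171.8] 0.86 depth [438.9  16.4  25.2]
cap_rim [207.  198.1] 0.66 depth [ 513.9 -146.7   46. ]
puller [134.8 221. ] 0.76 depth [ 529.5 -325.8   -0.8]
fork_tip [124.4 229.5] 0.67 depth [ 550.5 -348.8   -0.7]
puller_grip [122.  204.1] 0.73 depth [ 540.5 -327.6   91.6]
mat [380.5 194. ] 0.8 depth [518.9 274.3   3.3]
gel_bottle [380.6 252.3] 0.78 depth [700.4 223.8  54.9]
probe_tub [160.6 287.4] 0.84 depth [ 716.5 -253.1   21.7]
penlight [326.3 168.9] 0.65 depth [436.2 151.3  14.4]
penlight [249.1 226.5] 0.65 depth [574.5 -54.8   0.2]
penlight [131.1 224.1] 0.45 depth [ 537.  -334.1   -1.2]
top ['img'
[... 236 characters left out ...]

panel_low_edge [258.8 196.2] 0.33 depth [578.2  23.6 130.4]
cap [325.7 226.4] 0.69 depth [ 501.8 -150.    46.8]
cap [263.4 260.1] 0.61 depth [415.1  18.3  24.7]
cap [171.5 224.4] 0.41 depth [517.8 271.9   1.6]
cap_rim [323.7 233. ] 0.59 depth [ 484.4 -144.1   46.6]
cap_rim [260.9 193.3] 0.57 depth [585.9  18.5 124.6]
puller [385.4 215.7] 0.78 depth [ 528.8 -324.6   -1.3]
fork_tip [390.4 205.5] 0.59 depth [ 557.  -339.6   -0.5]
puller_grip [392.8 216.3] 0.98 depth [ 523.4 -319.8   79.8]
mat [172.2 228.3] 0.79 depth [506.9 270.    1.7]
mat [262.4 195.4] 0.39 depth [580.6  14.9 124.2]
probe_tub [357.9 151.6] 0.91 depth [ 707.  -249.3   21.7]
penlight [215.2 259.9] 0.7 depth [417.9 150.1  13. ]
```

View pics/scene0.png

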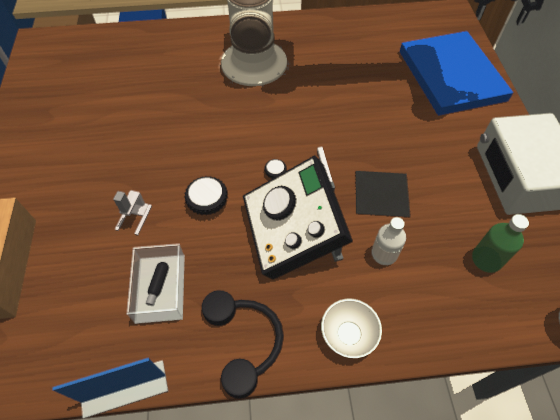

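View pics/top0.png

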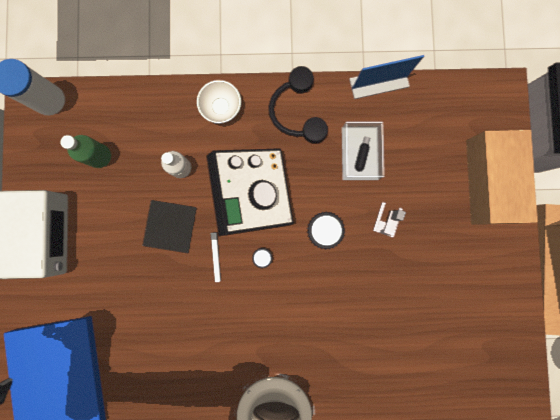

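The scene view shows the dial on the panel at (279,202). Loose look-alike caps are at (206,195) and (275,170), the puller is at about (130,208), the mat at (382,193), the penlight at (325,165) and the bottle at (390,242). The top view agrees, with the panel's low edge on the right at column 292. Next I'll fit the panel plane and cap from the depth maps.

```bash
cat >> h.py <<'E'
def cloud(p,step=1):
    z=p["z_map"]; K=np.array(p["mtx"]); v,u=np.mgrid[0:z.shape[0]:step,0:z.shape[1]:step]; d=z[v,u]; m=d>0
    u,v,d=u[m],v[m],d[m]
    c=np.c_[(u-K[0,2])/K[0,0]*d,-(v-K[1,2])/K[1,1]*d,-d]
    return c@p["W"][:3,:3].T+p["W"][:3,3], p["img"][v,u]
E
python3 - <<'E'
from h import *
np.set_printoptions(precision=3,suppress=True)
s=read_state(); print(s["ee_rot"],R.from_quat(s["ee_rot"]).as_matrix())
for n in ("top","scene"):
    p=shot(n); P,C=cloud(p)
    m=(abs(P[:,0]-600)<130)&(abs(P[:,1]-20)<120)&(P[:,2]>30)&(C.min(1)>110); Q=P[m]
    best=0; rng=np.random.default_rng(0)
    for _ in range(500):
        a=Q[rng.choice(len(Q),3,0)]; nn=np.cross(a[1]-a[0],a[2]-a[0]); L=np.linalg.norm(nn)
        if L<500: continue
        nn/=L; nn*=np.sign(nn[2]); k=abs((Q-a[0])@nn)<2.5
        if k.sum()>best and abs(nn[2]-.866)<.06: best=k.sum(); kb=k
    I=Q[kb]; c=I.mean(0); nz=np.linalg.svd(I-c)[2][2]; nz*=np.sign(nz[2])
    hx=-nz[:2]/np.linalg.norm(nz[:2]); yaw=np.arctan2(hx[1],hx[0])
    print(n,best,len(Q),"n",nz,"tilt",np.degrees(np.arccos(nz[2])),"upslope yaw",np.degrees(yaw))
    # yaw from outline: min area rect in plane
    z=np.array([-hx[0]*.5,-hx[1]*.5,.866]); x=np.array([hx[0]*.866,hx[1]*.866,.5]); y=np.cross(z,x)
    q=np.c_[(I-c)@x,(I-c)@y]; print(" rect",cv2.minAreaRect(q.astype(np.float32)))
    A=P[(abs(P-c)<150).all(1)]; h=(A-c)@z; print(" heights hist",[(int(b),int(k)) for k,b in zip(*np.histogram(h,np.arange(10,45,3)))])
    T=A[(h>31)&(h<42)]; t=np.c_[(T-c)@x,(T-c)@y]; cc,r=cv2.minEnclosingCircle(t.astype(np.float32))
    hm=np.median((T-c)@z); print(" capdisc",cc,r,hm, "mean",t.mean(0))
    print(" foot",c+x*cc[0]+y*cc[1], "mean foot",c+x*t.mean(0)[0]+y*t.mean(0)[1])
    # puller cloud
    G=P[(P[:,0]>460)&(P[:,0]<600)&(P[:,1]<-270)&(P[:,1]>-400)&(P[:,2]>3)]
    for lo,hi in ((3,12),(40,60),(75,115)):
        g=G[(G[:,2]>lo)&(G[:,2]<hi)]; print(" pul",lo,hi,len(g),g.mean(0) if len(g) else 0, cv2.minAreaRect(g[:,:2].astype(np.float32)) if len(g)>3 else 0)
E
```

```text
[ 0.986 -0.166  0.     0.   ] [[ 0.945 -0.328  0.   ]
 [-0.328 -0.945 -0.   ]
 [ 0.     0.    -1.   ]]
top 2996 4045 n [ 0.069 -0.495  0.866] tilt 30.015678516621033 upslope yaw 97.96824008245328
 rect ((-0.34162139892578125, 0.8987045288085938), (188.68800354003906, 196.02499389648438), 0.0760791152715683)
 heights hist [(10, 28), (13, 93), (16, 168), (19, 100), (22, 33), (25, 43), (28, 117), (31, 181), (34, 268), (37, 63), (40, 1)]
 capdisc (-73.9482650756836, -42.2353515625) 131.59283447265625 34.982608241852176 mean [-2.595 20.434]
 foot [653.916 -23.014  55.391] mean foot [583.288  29.494  91.068]
 pul 3 12 198 [ 514.486 -316.996    5.056] ((525.0389404296875, -334.73394775390625), (129.54518127441406, 118.8369140625), 0.4075419008731842)
 pul 40 60 172 [ 500.917 -318.98    52.427] ((507.0072021484375, -323.5046691894531), (25.313913345336914, 60.26802062988281), 69.16323852539062)
 pul 75 115 106 [ 525.69  -327.266  100.737] ((525.4671630859375, -329.8399963378906), (19.15289306640625, 23.428285598754883), 65.97528839111328)
scene 3918 5055 n [ 0.068 -0.494  0.867] tilt 29.8992
[... 193 characters left out ...]
, (19, 154), (22, 56), (25, 58), (28, 142), (31, 214), (34, 360), (37, 92), (40, 1)]
 capdisc (-73.86978149414062, -37.84246063232422) 134.62948608398438 35.21291320121788 mean [-7.525 22.615]
 foot [661.035 -24.103  55.312] mean foot [593.331  24.6    88.485]
 pul 3 12 347 [ 523.496 -322.428    5.372] ((533.4996948242188, -339.24664306640625), (135.55702209472656, 125.2550277709961), 4.336582660675049)
 pul 40 60 196 [ 509.082 -319.376   52.68 ] ((511.6679992675781, -323.27459716796875), (25.71628761291504, 63.101924896240234), 72.36766052246094)
 pul 75 115 187 [ 532.75  -328.781   97.378] ((529.5736694335938, -331.4335632324219), (21.88361167907715, 24.430625915527344), 74.33242797851562)
```

Call:
carry_out:
  slide:
    - [0.038,0.048,0]
    - [0.076,0.095,0]
    - [0.113,0.143,0]
    - [0.151,0.191,0]
    - [0.189,0.239,0]
    - [0.227,0.286,0]
    - [0.265,0.334,0]
    - [0.302,0.382,0]
  roll: [0,0,0,0,0,0,0,0]
  claw: [0.085,0.085,0.085,0.085,0.085,0.085,0.085,0.085]

```text
clock: 2.3
position: [365.0, 128.7, 405.3]
ee_rot: [0.986, -0.166, 0.001, -0.001]
contact_force: [0.8, -0.5, 1.0]
gripper_width: 84.9
grasp_force: 0.0
```

Call:
carry_out:
  slide:
    - [0.038,0.048,0]
    - [0.076,0.095,0]
    - [0.113,0.143,0]
    - [0.151,0.191,0]
    - [0.189,0.239,0]
    - [0.227,0.286,0]
    - [0.265,0.334,0]
    - [0.303,0.382,0]
  roll: [0,0,0,0,0,0,0,0]
  claw: [0.085,0.085,0.085,0.085,0.085,0.085,0.085,0.085]

```text
clock: 3.3
position: [526.4, -331.7, 404.8]
ee_rot: [0.986, -0.166, 0.0, 0.0]
contact_force: [0.5, 0.4, 0.8]
gripper_width: 85.1
grasp_force: 0.0
```

```bash
python3 - <<'E'
from h import *
np.set_printoptions(precision=2,suppress=True)
p=shot("wrist"); save(p,"w1.png"); print(np.array(p["T_tool_cam"]))
for t in ("puller","fork_tip","puller_grip"):
    for r in place_of(p,t)[:2]: print(t,r["at"],round(r["conf"],2),{"puller":at_z(p,r["at"],0),"fork_tip":at_z(p,r["at"],3),"puller_grip":at_z(p,r["at"],81)}[t])
P,C=cloud(p); G=P[(abs(P[:,0]-526)<80)&(abs(P[:,1]+330)<80)]
for lo,hi in ((3.5,10),(44,60),(95,118)):
    g=G[(G[:,2]>lo)&(G[:,2]<hi)]; print(lo,hi,len(g),g.mean(0) if len(g) else 0, cv2.minAreaRect(g[:,:2].astype(np.float32)) if len(g)>3 else 0)
E
```

```text
[[-0.    0.95  0.32 82.26]
 [ 1.    0.    0.    0.13]
 [ 0.    0.32 -0.95 32.25]
 [ 0.    0.    0.    1.  ]]
puller [280.1, 176.2] 0.8 [ 527.78 -331.76    0.  ]
puller_grip [278.9, 197.6] 0.87 [ 525.73 -329.98   81.  ]
3.5 10 1123 [ 515.37 -326.47    4.58] ((519.92236328125, -328.6026611328125), (57.30294418334961, 83.8074951171875), 69.60944366455078)
44 60 607 [ 502.4  -322.02   52.24] ((509.3699951171875, -324.7254638671875), (23.564041137695312, 62.69523239135742), 70.19940185546875)
95 118 621 [ 528.92 -331.49  105.61] ((527.7459106445312, -331.28228759765625), (17.93317985534668, 24.077287673950195), 70.44170379638672)
```

View pics/w1.png

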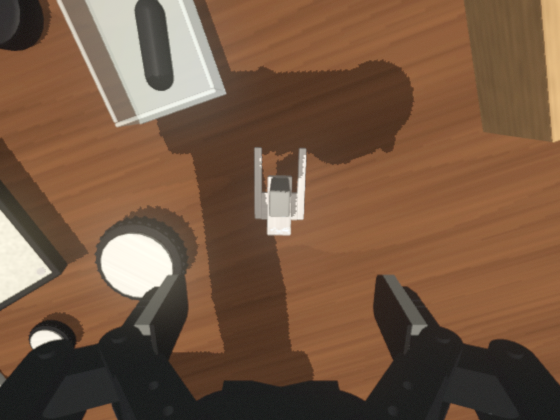

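The puller is centred at (280,195) with its prongs pointing up the picture, in line with the tool's x axis (within 1°). The tub is well clear at upper left. Now I'll descend and grip.

Call:
carry_out:
  slide:
    - [0.001,0,0.05]
    - [0.001,0,0.1]
    - [0.001,0,0.145]
    - [0.001,0,0.166]
    - [0.001,0,0.166]
    - [0.001,0,0.166]
    - [0.001,0,0.166]
    - [0.001,0,0.166]
  roll: [0,0,0,0,0,0,0,0]
  claw: [0.085,0.085,0.085,0.085,0.05,0.01,0.01,0.01]

```text
clock: 4.5
position: [527.3, -329.9, 240.1]
ee_rot: [0.986, -0.166, 0.001, 0.0]
contact_force: [-1.2, 0.5, 4.1]
gripper_width: 17.4
grasp_force: 60.6
```

Call:
carry_out:
  slide:
    - [0,0,0]
    - [0,0,0]
    - [0,0,0]
    - [0,0,-0.02]
    - [0,0,-0.06]
    - [0,0,-0.11]
    - [0,0,-0.15]
    - [0,0,-0.15]
  roll: [0,0,0,0,0,0,0,0]
  claw: [0.01,0.01,0.01,0.01,0.01,0.01,0.01,0.01]

```text
clock: 5.5
position: [527.3, -330.1, 392.2]
ee_rot: [0.986, -0.166, 0.004, 0.001]
contact_force: [-0.5, -0.6, -1.5]
gripper_width: 17.5
grasp_force: 59.9
```

```bash
python3 -c "
from h import *
print(read_state()['joints'])"
```

```text
[-2.99524126e-01  3.86741062e-01 -2.11628115e-02  4.69339913e-04
 -1.15556481e+00  1.53632197e+00]
```

The current grasp would push joint 6 out of its range at the panel, so I'll set the puller down and regrip it turned by a half turn.

Call:
carry_out:
  slide:
    - [0,0,0.05]
    - [0,0,0.1]
    - [0,0,0.14]
    - [0,0,0.15]
    - [0,0,0.151]
    - [0,0,0.151]
    - [0,0,0.151]
    - [0,0,0.151]
  roll: [0,0,0,0,0,0,0,0]
  claw: [0.01,0.01,0.01,0.01,0.01,0.05,0.05,0.05]

```text
clock: 6.5
position: [526.9, -329.9, 236.9]
ee_rot: [0.986, -0.166, -0.001, -0.0]
contact_force: [-0.2, -0.2, 0.0]
gripper_width: 50.2
grasp_force: 0.0
```

Call:
carry_out:
  slide:
    - [0,0,-0.03]
    - [0,0,-0.07]
    - [0,0,-0.07]
    - [0,0,-0.07]
    - [0,0,-0.07]
    - [0,0,-0.07]
    - [0,0,-0.07]
    - [0,0,-0.07]
  roll: [0,0,10,20,30,40,50,60]
  claw: [0.05,0.05,0.05,0.05,0.05,0.05,0.05,0.05]

```text
clock: 7.5
position: [527.0, -329.9, 307.1]
ee_rot: [0.769, -0.639, -0.0, 0.0]
contact_force: [0.0, 0.3, -0.7]
gripper_width: 50.0
grasp_force: 0.0
```

Call:
carry_out:
  slide:
    - [0,0,0]
    - [0,0,0]
    - [0,0,0]
    - [0,0,0]
    - [0,0,0]
    - [0,0,0]
    - [0,0,0]
    - [0,0,0]
  roll: [10,20,30,40,50,60,70,80]
  claw: [0.05,0.05,0.05,0.05,0.05,0.05,0.05,0.05]

```text
clock: 8.5
position: [527.0, -329.9, 307.1]
ee_rot: [-0.178, 0.984, 0.0, -0.0]
contact_force: [-0.1, 0.5, -0.5]
gripper_width: 50.4
grasp_force: 0.0
```

Call:
carry_out:
  slide:
    - [0,0,0]
    - [0,0,0]
    - [0,0,0]
    - [0,0,0]
    - [0,0,0]
  roll: [10,20,30,40,40]
  claw: [0.05,0.05,0.05,0.05,0.05]

```text
clock: 9.12
position: [527.0, -329.9, 307.2]
ee_rot: [0.165, 0.986, 0.0, -0.0]
contact_force: [-0.1, 0.0, 0.4]
gripper_width: 50.1
grasp_force: 0.0
```

```bash
python3 - <<'E'
from h import *
p=shot("wrist"); P,C=cloud(p); G=P[(abs(P[:,0]-526)<80)&(abs(P[:,1]+330)<80)]
for lo,hi in ((3.5,10),(44,60),(95,118)):
    g=G[(G[:,2]>lo)&(G[:,2]<hi)]; print(lo,hi,len(g),g.mean(0) if len(g) else 0, cv2.minAreaRect(g[:,:2].astype(np.float32)) if len(g)>3 else 0)
E
```

```text
3.5 10 2204 [ 507.74509591 -322.80617839    4.57397653] ((515.78125, -325.736572265625), (57.9266242980957, 83.29102325439453), 70.9554672241211)
44 60 2173 [ 496.00619314 -318.99655363   52.53783321] ((503.5505065917969, -321.587646484375), (24.034324645996094, 57.516151428222656), 70.89044952392578)
95 118 1405 [ 521.62572013 -327.95214805  105.52524319] ((523.434326171875, -328.589111328125), (17.930809020996094, 24.38002586364746), 71.05537414550781)
```

Call:
carry_out:
  slide:
    - [0.001,0,0.035]
    - [0.001,0,0.068]
    - [0.001,0,0.068]
    - [0.001,0,0.068]
    - [0.001,0,0.068]
    - [0.001,0,0.068]
    - [0.001,0,0.068]
    - [0.001,0,0.068]
  roll: [0,0,0,0,0,0,0,0]
  claw: [0.05,0.05,0.05,0.03,0.01,0.01,0.01,0.01]

```text
clock: 10.18
position: [526.8, -329.8, 241.6]
ee_rot: [0.166, 0.986, -0.001, 0.002]
contact_force: [0.7, 0.5, 6.5]
gripper_width: 17.1
grasp_force: 59.5
```

Call:
carry_out:
  slide:
    - [0,0,-0.02]
    - [0,0,-0.06]
    - [0,0,-0.11]
    - [0,0,-0.15]
    - [0,-0.0,-0.15]
    - [0,0,-0.15]
    - [0,0,-0.15]
    - [0,0,-0.15]
  roll: [0,0,0,-10,-20,-30,-40,-50]
  claw: [0.01,0.01,0.01,0.01,0.01,0.01,0.01,0.01]

```text
clock: 11.18
position: [525.5, -329.3, 388.5]
ee_rot: [-0.269, 0.963, 0.001, -0.001]
contact_force: [0.0, -0.1, -2.2]
gripper_width: 17.2
grasp_force: 58.7
```

Call:
carry_out:
  slide:
    - [-0.025,0.02,0]
    - [-0.05,0.04,0]
    - [-0.078,0.061,0.005]
    - [-0.104,0.082,0.015]
    - [-0.13,0.103,0.025]
    - [-0.155,0.123,0.035]
    - [-0.181,0.143,0.045]
    - [-0.181,0.143,0.048]
  roll: [-10,-20,-30,-40,-50,-60,-67,-67]
  claw: [0.01,0.01,0.01,0.01,0.01,0.01,0.01,0.01]

```text
clock: 12.18
position: [608.0, -112.0, 339.8]
ee_rot: [0.755, -0.656, -0.002, 0.001]
contact_force: [-0.1, -1.2, -1.2]
gripper_width: 16.8
grasp_force: 58.8
```

```bash
python3 - <<'E'
from h import *
np.set_printoptions(precision=2,suppress=True)
s=read_state(); print(s["position"],s["joints"],R.from_quat(s["ee_rot"]).as_matrix()[:,0])
p=shot("wrist"); save(p,"w2.png")
for t in ("panel","panel_low_edge","cap_rim","puller","fork_tip","puller_grip"):
    for r in place_of(p,t)[:2]: print(t,r["at"],round(r["conf"],2),at_depth(p,r["at"]))
P,C=cloud(p)
np.savez("w2.npz",P=P,C=C)
E
```

```text
[ 607.98 -112.    339.8 ] [ 0.08  0.42 -0.1  -0.   -1.05  0.06] [ 0.14 -0.99 -0.  ]
cap_rim [411.6, 169.9] 0.87 [ 506.83 -156.06   46.26]
cap_rim [286.3, 387.0] 0.72 [ 608.02 -122.25  239.84]
puller [280.1, 219.9] 0.78 [ 611.5  -136.6   150.71]
puller_grip [281.1, 284.6] 0.89 [ 610.06 -128.33  198.96]
```

View pics/w2.png

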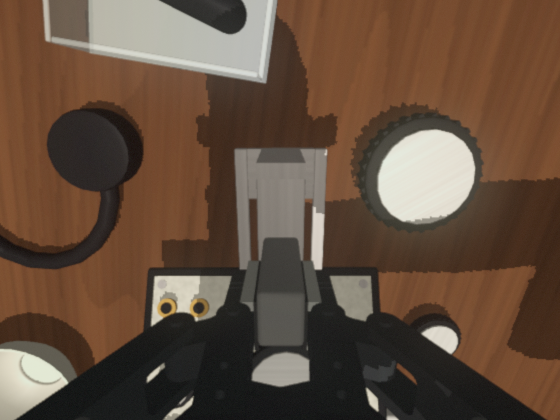

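The wrist view shows the puller centred at column 280 with its prongs toward the panel. The low edge is at row 268 (columns 148 to 378), with the dial just below it at (282,370). I'll measure the panel edges here.

```bash
python3 - <<'E'
from h import *
np.set_printoptions(precision=2,suppress=True)
d=np.load("w2.npz"); P,C=d["P"],d["C"]
m=(P[:,0]>480)&(P[:,0]<740)&(P[:,1]>-75)&(P[:,1]<80)&(P[:,2]>36)&(P[:,2]<150)
Q=P[m]; c0=C[m]
w=Q[(c0.min(1)>90)]
rng=np.random.default_rng(0); best=0
for _ in range(500):
    a=w[rng.choice(len(w),3,0)]; n=np.cross(a[1]-a[0],a[2]-a[0]); L=np.linalg.norm(n)
    if L<800: continue
    n/=L; n*=np.sign(n[2]); k=abs((w-a[0])@n)<2
    if abs(n[2]-.866)<.08 and k.sum()>best: best=k.sum(); kb=k
I=w[kb]; c=I.mean(0); n=np.linalg.svd(I-c,full_matrices=False)[2][2]; n*=np.sign(n[2])
print(best,"n",n,"tilt",np.degrees(np.arccos(n[2])),"yaw",np.degrees(np.arctan2(-n[1],-n[0])))
yaw=np.radians(98.0); h=np.array([np.cos(yaw),np.sin(yaw),0]); x=.866*h+[0,0,.5]; z=-.5*h+[0,0,.866]; y=np.cross(z,x)
A=Q[abs((Q-c)@z)<3]; u=A@x; v=A@y
lo=np.array([[b,u[(v>b)&(v<b+6)].min()] for b in np.arange(v.min()+12,v.max()-12,6) if ((v>b)&(v<b+6)).any()])
print("low edge u",np.percentile(lo[:,1],[10,30,50]),"v range",np.percentile(v,[.2,.5,99.5,99.8]), "slope",np.polyfit(lo[:,0],lo[:,1],1))
k=u<np.median(lo[:,1])+25; print("v range low part",v[k].min(),v[k].max(), "z const",np.median(A@z))
E0=np.median(lo[:,1]); vs=v[k].min()+125
print("low edge pt",x*E0+y*vs+z*np.median(A@z),"foot",x*(E0+95)+y*vs+z*np.median(A@z))
vs=v[k].max()-85; print(" alt foot",x*(E0+95)+y*vs+z*np.median(A@z))
# cap top
t=Q[((Q-c)@z>32)&((Q-c)@z<40)]; print("cap top",len(t),t.mean(0) if len(t) else 0, (t@x).min()-E0,(t@x).max()-E0,(t@y).min(),(t@y).max())
# puller in tool-aligned coords
G=P[(P[:,1]<-60)&(P[:,2]>130)&(abs(P[:,0]-610)<40)]; g=G[(G[:,2]<160)]
print("fork",len(g),np.median(g[:,2]), cv2.minAreaRect(g[:,:2].astype(np.float32)),(g@h).min(),(g@h).max(),(g@y).min(),(g@y).max(), "grip y",608*y[0]-112*y[1])
print("TCP",np.array([608,-112,0])@h,np.array([608,-112,0])@y)
E
```

```text
4177 n [ 0.07 -0.5   0.87] tilt 29.993467042515757 yaw 97.93000425102133
low edge u [-96.39 -96.35 -96.31] v range [-706.09 -705.52 -498.19 -497.81] slope [  0.   -90.81]
v range low part -706.6619313726972 -497.183610115125 z const 104.64974812444481
low edge pt [594.87 -53.46  42.47] foot [583.42  28.01  89.97]
 alt foot [583.93  28.08  89.97]
cap top 1695 [591.64  -5.6  111.01] 61.01621310168865 88.28630663380595 -607.5986617044787 -564.8332029841849
fork 4288 150.69672931282386 ((611.7430419921875, -140.05532836914062), (24.07843017578125, 52.8277587890625), 8.014037132263184) -250.24664545051462 -197.4195514070542 -598.315294042049 -574.2267490702424 grip y -586.469792681014
TCP -195.5272690827756 -586.469792681014
```

Call:
carry_out:
  slide:
    - [-0.016,0.004,0.02]
    - [-0.0315,0.0045,0.045]
    - [-0.0315,0.0045,0.049]
    - [-0.0315,0.0045,0.052]
    - [-0.0315,0.0045,0.0546]
    - [-0.0278,0.0045,0.056]
    - [-0.0241,0.0045,0.0576]
    - [-0.0241,0.0045,0.0576]
  roll: [0,0,0,0,0,0,0,0]
  claw: [0.01,0.01,0.01,0.01,0.01,0.01,0.01,0.01]

```text
clock: 13.52
position: [600.2, -91.2, 284.1]
ee_rot: [0.754, -0.657, -0.0, 0.0]
contact_force: [0.5, 0.0, -2.7]
gripper_width: 17.0
grasp_force: 58.8
```

Call:
carry_out:
  slide:
    - [0.0036,0,0.0018]
    - [0.0072,0,0.0035]
    - [0.0106,0,0.0056]
    - [0.014,0,0.0077]
    - [0.014,0,0.0077]
  roll: [0,0,0,0,0]
  claw: [0.01,0.01,0.01,0.01,0.01]

```text
clock: 14.15
position: [602.1, -104.8, 276.1]
ee_rot: [0.754, -0.657, -0.0, 0.0]
contact_force: [0.6, 0.2, -2.7]
gripper_width: 17.2
grasp_force: 58.8
```

```bash
python3 - <<'E'
from h import *
s=read_state(); print(s["position"],s["contact_force"],s["wrist_torque"])
p=shot("wrist"); save(p,"w3.png"); q=shot("scene"); P=p["img"][120:420,100:460]; Q=cv2.resize(q["img"][130:290,180:380],None,fx=1.875,fy=1.875)
cv2.imwrite("pics/c3.png",np.hstack([P,Q])[:,:,::-1])
E
```

```text
[ 602.1003352  -104.84353743  276.0811462 ] [ 0.58902961  0.22440603 -2.70715691] [ 0.03481336  0.0116983  -0.00130858]
```

View pics/c3.png

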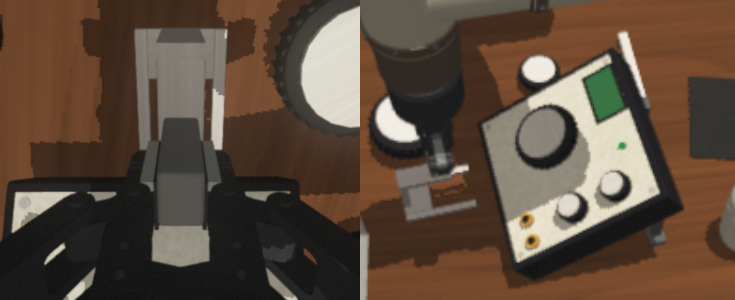

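The puller is still upright and its tips stopped just short of the low edge, so there was no contact. I'll retry with more overlap and feel for contact.

Call:
carry_out:
  slide:
    - [0,0,-0.03]
    - [-0.015,0,-0.03]
    - [-0.029,0,-0.03]
    - [-0.029,0,-0.022]
    - [-0.029,0,-0.018]
    - [-0.029,0,-0.016]
    - [-0.029,0,-0.015]
    - [-0.029,0,-0.015]
  roll: [0,0,0,0,0,0,0,0]
  claw: [0.01,0.01,0.01,0.01,0.01,0.01,0.01,0.01]

```text
clock: 15.25
position: [598.2, -76.1, 291.3]
ee_rot: [0.754, -0.657, -0.0, 0.0]
contact_force: [-0.1, 1.0, -2.6]
gripper_width: 17.6
grasp_force: 59.1
```

Call:
carry_out:
  slide:
    - [0,0,0.002]
    - [0,0,0.004]
    - [0,0,0.004]
  roll: [0,0,0]
  claw: [0.01,0.01,0.01]

```text
clock: 15.62
position: [598.5, -76.3, 288.3]
ee_rot: [0.754, -0.657, 0.001, -0.0]
contact_force: [-0.2, -2.7, 1.6]
gripper_width: 17.1
grasp_force: 59.3
```

Call:
carry_out:
  slide:
    - [0,0,0.002]
    - [0,0,0.004]
    - [0,0,0.004]
  roll: [0,0,0]
  claw: [0.01,0.01,0.01]

```text
clock: 16.0
position: [598.7, -76.5, 287.6]
ee_rot: [0.754, -0.656, 0.002, -0.0]
contact_force: [-3.7, -0.9, 17.1]
gripper_width: 17.6
grasp_force: 61.6
```

Call:
carry_out:
  slide:
    - [0.0036,0,0.0016]
    - [0.0073,0,0.0033]
    - [0.0107,0,0.0052]
    - [0.0142,0,0.0072]
    - [0.0142,0,0.0072]
  roll: [0,0,0,0,0]
  claw: [0.01,0.01,0.01,0.01,0.01]

```text
clock: 16.62
position: [599.9, -90.0, 275.2]
ee_rot: [0.754, -0.657, -0.001, 0.001]
contact_force: [-0.1, -0.3, -2.8]
gripper_width: 17.2
grasp_force: 59.1
```

```bash
cat >> h.py <<'E'
yaw=np.radians(98.0); H=np.array([np.cos(yaw),np.sin(yaw),0]); PX=.866*H+[0,0,.5]; PZ=-.5*H+[0,0,.866]; PY=np.cross(PZ,PX)
def tilt(p,show=False):
    """puller tilt from the arm+plate surfaces seen by the wrist, s-z profile"""
    P,C=cloud(p); T=pose(); g=T[:3,3]+T[:3,2]*154.7
    D=P-g; v=D@PY; s=D@H; z=D[:,2]
    m=(abs(v)<10)&(s<-8)&(s>-90)&(z<-5)&(z>-75); s,z,v=s[m],z[m],v[m]
    best=0; rng=np.random.default_rng(1)
    for _ in range(400):
        i,j=rng.choice(len(s),2,0)
        if abs(s[i]-s[j])<10: continue
        a=(z[i]-z[j])/(s[i]-s[j]); b=z[i]-a*s[i]; k=abs(z-a*s-b)<1.2
        if k.sum()>best and abs(a)<1.2: best=k.sum(); kb=k
    a,b=np.polyfit(s[kb],z[kb],1); th=np.degrees(np.arctan(a))
    print("tilt %.1f  dist G-arm top %.1f n=%d s %.0f..%.0f"%(th,-b*np.cos(np.radians(th)),best,s[kb].min(),s[kb].max()),"G s,v,z",g@H,g@PY,g[2])
E
python3 - <<'E'
from h import *
p=shot("wrist"); tilt(p)
E
```

```text
tilt -0.1  dist G-arm top 34.7 n=2904 s -55..-9 G s,v,z -172.52559178725113 -581.4947428053002 120.80642952286735
```

The tip only slid down the slope, because the panel's normal turns it the wrong way. The better way is to push the puller's spine back against the box's tall high-side wall, which swings the fork forward with no roll. I'll go over the box to the high side.

Call:
carry_out:
  slide:
    - [0.01,0,-0.05]
    - [0.01,0,-0.1]
    - [-0.02,0,-0.134]
    - [-0.075,0,-0.136]
    - [-0.13,0,-0.136]
    - [-0.185,0,-0.136]
    - [-0.24,0,-0.136]
    - [-0.272,0,-0.136]
  roll: [0,0,0,0,0,0,0,0]
  claw: [0.01,0.01,0.01,0.01,0.01,0.01,0.01,0.01]

```text
clock: 17.68
position: [562.1, 182.1, 412.1]
ee_rot: [0.755, -0.656, -0.0, -0.0]
contact_force: [0.4, 0.1, -1.6]
gripper_width: 17.6
grasp_force: 59.4
```

Call:
carry_out:
  slide:
    - [0,0,0]
    - [0,0,0.02]
    - [0,0,0.04]
    - [0,0,0.046]
    - [0,0,0.046]
  roll: [0,0,0,0,0]
  claw: [0.01,0.01,0.01,0.01,0.01]

```text
clock: 18.3
position: [564.0, 180.5, 368.3]
ee_rot: [0.754, -0.657, 0.001, -0.005]
contact_force: [1.1, 5.0, 2.3]
gripper_width: 17.4
grasp_force: 60.1
```

```bash
python3 - <<'E'
from h import *
p=shot("wrist"); save(p,"w4.png"); tilt(p)
P,C=cloud(p); s=P@H; v=P@PY; m=(s>-40)&(s<60)&(v>-680)&(v<-510)&(P[:,2]>90)&(P[:,2]<165)
for lo in range(-680,-510,25):
    k=m&(v>lo)&(v<lo+25)
    if k.any():
        Q=P[k]; e=s[k]; hi=(Q[:,2]>135); print(lo,k.sum(),"max s %.1f"%e[hi].max() if hi.any() else "", "z max %.1f"%np.percentile(Q[:,2],98))
E
```

```text
tilt 0.1  dist G-arm top 34.1 n=2900 s -55..-9 G s,v,z 100.91533027258805 -584.8765886182382 213.58861414829462
-680 7378 max s 41.5 z max 140.7
-655 6478 max s 41.6 z max 140.8
-630 6589 max s 41.6 z max 140.7
-605 6632 max s 46.8 z max 150.9
-580 6723 max s 46.9 z max 141.2
-555 6563 max s 41.7 z max 140.8
-530 5238 max s 41.7 z max 140.6
```

View pics/w4.png

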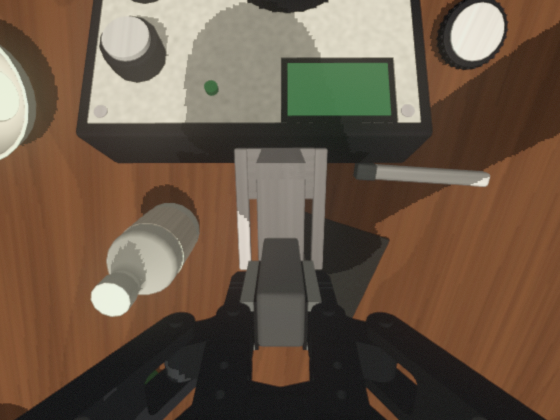

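The puller's heel (row 150) sits about 5 mm from the box's high edge (row 160), with the bottle and penlight clear. I'll push back now.

Call:
carry_out:
  slide:
    - [0.004,0,0]
    - [0.009,0,0]
    - [0.013,0,0]
    - [0.017,0,0]
    - [0.021,0,0]
    - [0.025,0,0]
    - [0.025,0,0]
    - [0.025,0,0]
  roll: [0,0,0,0,0,0,0,0]
  claw: [0.01,0.01,0.01,0.01,0.01,0.01,0.01,0.01]

```text
clock: 19.35
position: [567.3, 157.5, 374.5]
ee_rot: [0.755, -0.656, 0.002, -0.009]
contact_force: [-8.5, 13.2, 23.9]
gripper_width: 17.2
grasp_force: 64.0
```

```bash
python3 - <<'E'
from h import *
p=shot("wrist"); save(p,"w5.png"); tilt(p)
E
```

```text
tilt 12.6  dist G-arm top 32.8 n=2421 s -43..-8 G s,v,z 78.43498968978388 -586.0767014528925 219.84234167570202
```

It is rotating in the grip, now at 12.6°. I'll continue.

Call:
carry_out:
  slide:
    - [0.003,0,-0.001]
    - [0.006,0,-0.002]
    - [0.009,0,-0.003]
    - [0.012,0,-0.003]
    - [0.015,0,-0.003]
    - [0.015,0,-0.003]
  roll: [0,0,0,0,0,0]
  claw: [0.01,0.01,0.01,0.01,0.01,0.01]

```text
clock: 20.15
position: [569.9, 141.4, 375.7]
ee_rot: [0.754, -0.656, 0.003, -0.008]
contact_force: [-3.0, 7.7, 15.6]
gripper_width: 17.3
grasp_force: 63.5
```

```bash
python3 - <<'E'
from h import *
p=shot("wrist"); save(p,"w6.png"); tilt(p)
E
```

```text
tilt 22.2  dist G-arm top 32.2 n=1744 s -34..-8 G s,v,z 61.670393489671255 -586.3515125768257 221.01598262423695
```

Call:
carry_out:
  slide:
    - [0.003,0,0]
    - [0.006,0,0]
    - [0.009,0,0]
    - [0.012,0,0]
    - [0.012,0,0]
  roll: [0,0,0,0,0]
  claw: [0.01,0.01,0.01,0.01,0.01]

```text
clock: 20.82
position: [571.8, 129.1, 374.2]
ee_rot: [0.754, -0.657, 0.003, -0.007]
contact_force: [0.4, 6.3, 10.4]
gripper_width: 17.3
grasp_force: 62.8
```

```bash
python3 - <<'E'
from h import *
p=shot("wrist"); save(p,"w7.png"); tilt(p)
E
```

```text
tilt 29.1  dist G-arm top 32.4 n=1176 s -26..-8 G s,v,z 49.09986098362921 -586.3166780637838 219.52082505939538
```

Call:
carry_out:
  slide:
    - [0.002,0,0]
    - [0.002,0,0]
    - [0.002,0,-0.02]
    - [0.002,0,-0.05]
    - [0.04,0,-0.05]
    - [0.1,0,-0.05]
    - [0.16,0,-0.05]
    - [0.22,0,-0.05]
  roll: [0,0,0,0,0,0,0,0]
  claw: [0.01,0.01,0.01,0.01,0.01,0.01,0.01,0.01]

```text
clock: 21.88
position: [599.8, -92.5, 419.3]
ee_rot: [0.754, -0.657, 0.0, 0.0]
contact_force: [1.0, 0.8, -1.9]
gripper_width: 17.5
grasp_force: 61.1
```

Call:
carry_out:
  slide:
    - [0,0,0]
    - [0,0,0.05]
    - [0,0,0.1]
    - [0,0,0.12]
    - [0,0,0.12]
    - [0,0,0.12]
  roll: [0,0,0,0,0,0]
  claw: [0.01,0.01,0.01,0.01,0.01,0.01]

```text
clock: 22.62
position: [600.7, -89.8, 300.6]
ee_rot: [0.754, -0.657, 0.001, -0.001]
contact_force: [-0.4, -0.9, -1.1]
gripper_width: 17.7
grasp_force: 61.0
```

```bash
python3 - <<'E'
from h import *
p=shot("wrist"); save(p,"w8.png"); tilt(p)
q=shot("scene"); cv2.imwrite("pics/c8.png",np.hstack([p["img"][60:360,100:460],cv2.resize(q["img"][130:290,180:380],None,fx=1.875,fy=1.875)])[:,:,::-1])
P,C=cloud(p)
k=(C.min(1)>80)&(P[:,1]>-60)&(P[:,1]<60)&(P[:,2]>40)&(P[:,2]<110); A=P[k]; zz=A@PZ; md=np.median(zz); A=A[abs(zz-md)<2.5]; print("panel z const",md,len(A))
s=A@PX; v=A@PY; print("low edge u",np.percentile(s,1),"v",v[s<np.percentile(s,30)].min(),v[s<np.percentile(s,30)].max())
T=pose(); g=T[:3,3]+T[:3,2]*154.7; print("G panel coords: d",g@PZ-md,"u",g@PX,"v",g@PY)
# puller profile in panel-aligned coordinates near its arm: lateral extent
D=P-g; m=(D@PZ<-28)&(D@PZ>-45)&(D@PX<0)&(D@PX>-60)&(abs(D@PY)<25); b=D[m]; print("arm n",m.sum(),"v",(b@PY).min(),(b@PY).max(),"x",(b@PX).min(),(b@PX).max())
E
```

```text
tilt 29.0  dist G-arm top 32.8 n=1206 s -26..-8 G s,v,z -172.58847550216842 -582.8019033495173 146.2810862502068
panel z const 104.8508160749578 6712
low edge u -88.85832158599366 v -700.125488570355 -505.32091575467683
G panel coords: d 108.14119095126196 u -76.3042073760768 v -582.7314926143539
arm n 2905 v -12.457486536492448 11.485769304853706 x -48.87046457942472 -10.718085206574559
```

View pics/c8.png

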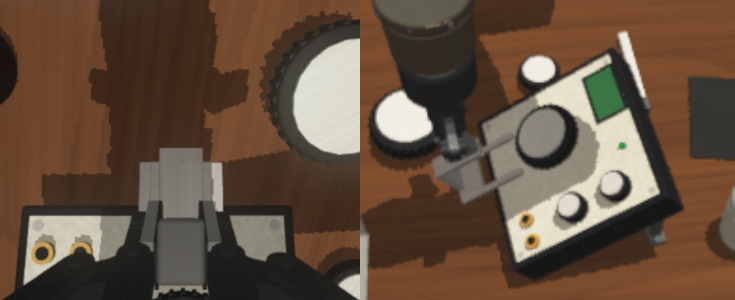

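The wrist view shows the fork parallel to the panel, and the scene view shows its prongs aimed at both sides of the dial hub. I'll lower along the normal to feel the face.

Call:
carry_out:
  slide:
    - [0.006,0.001,0.006]
    - [0.003,0.001,0.013]
    - [-0.0012,0.001,0.0201]
    - [-0.0022,0.001,0.0218]
    - [-0.0032,0.001,0.0235]
    - [-0.0032,0.001,0.0235]
  roll: [0,0,0,0,0,0]
  claw: [0.01,0.01,0.01,0.01,0.01,0.01]

```text
clock: 23.48
position: [598.6, -87.6, 276.9]
ee_rot: [0.754, -0.657, 0.0, 0.001]
contact_force: [-3.1, -3.9, 2.7]
gripper_width: 17.5
grasp_force: 61.8
```

Call:
carry_out:
  slide:
    - [-0.001,0,0.0017]
    - [-0.001,0,0.0017]
  roll: [0,0]
  claw: [0.01,0.01]

```text
clock: 23.72
position: [598.6, -87.4, 276.7]
ee_rot: [0.754, -0.656, 0.001, 0.001]
contact_force: [-4.1, -7.3, 10.6]
gripper_width: 17.4
grasp_force: 62.7
```

Call:
carry_out:
  slide:
    - [-0.0008,0,0.0013]
    - [-0.0015,0,0.0026]
    - [-0.0015,0,0.0026]
    - [0.001,0,-0.0018]
    - [0.0028,0,-0.0048]
    - [0.0028,0,-0.0048]
    - [0.0028,0,-0.0048]
  roll: [0,0,0,0,0,0,0]
  claw: [0.01,0.01,0.01,0.01,0.01,0.01,0.01]

```text
clock: 24.6
position: [599.0, -88.2, 278.1]
ee_rot: [0.754, -0.657, -0.0, 0.0]
contact_force: [0.9, 0.0, -1.6]
gripper_width: 17.5
grasp_force: 61.1
```

```bash
cat >> h.py <<'E'
def gp():
    T=pose(); g=T[:3,3]+T[:3,2]*154.7; s=read_state()
    print("G panel x %.1f y %.1f d %.1f"%(g@PX-.5,g@PY+582,g@PZ-104.85),"F panel",[round(float(np.dot(s["contact_force"],a)),1) for a in (PX,PY,PZ)])
E
python3 - <<'E'
from h import *
gp(); tilt(shot("wrist"))
E
```

```text
G panel x -86.6 y 1.3 d 87.3 F panel [-0.9, -0.9, -1.4]
tilt 29.5  dist G-arm top 32.3 n=1211 s -26..-8 G s,v,z -170.70943485610422 -580.7165643256603 123.43881643198944
```

Call:
carry_out:
  slide:
    - [0.001,-0.001,-0.0017]
    - [-0.0077,-0.001,-0.0067]
    - [-0.0163,-0.001,-0.0117]
    - [-0.025,-0.001,-0.0167]
    - [-0.0336,-0.001,-0.0217]
    - [-0.0371,-0.001,-0.0237]
    - [-0.0371,-0.001,-0.0237]
  roll: [0,0,0,0,0,0,0]
  claw: [0.01,0.01,0.01,0.01,0.01,0.01,0.01]

```text
clock: 25.52
position: [594.8, -51.4, 302.8]
ee_rot: [0.754, -0.657, 0.0, -0.0]
contact_force: [-0.8, -0.6, -2.8]
gripper_width: 17.5
grasp_force: 61.0
```

```bash
python3 - <<'E'
from h import *
gp(); q=shot("scene"); p=shot("top")
cv2.imwrite("pics/c9.png",np.hstack([cv2.resize(q["img"][150:250,220:320],None,fx=4,fy=4),cv2.resize(p["img"][140:240,210:310],None,fx=4,fy=4)])[:,:,::-1])
E
```

```text
G panel x -42.2 y 0.1 d 90.2 F panel [-1.9, 0.9, -2.2]
```

View pics/c9.png

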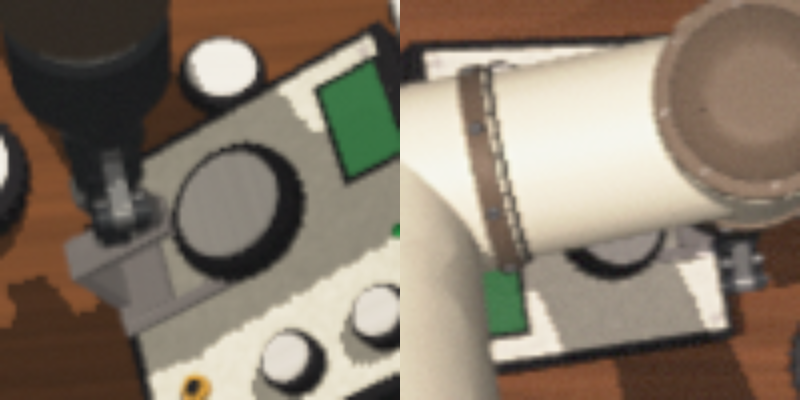

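The fork is sliding under the dial with no contact force. I'll finish the slide.

Call:
carry_out:
  slide:
    - [-0.0087,0,-0.005]
    - [-0.0173,0,-0.01]
    - [-0.026,0,-0.015]
    - [-0.0325,0,-0.0188]
    - [-0.0357,0,-0.0206]
    - [-0.0357,0,-0.0206]
  roll: [0,0,0,0,0,0]
  claw: [0.01,0.01,0.01,0.01,0.01,0.01]

```text
clock: 26.38
position: [589.9, -16.1, 323.3]
ee_rot: [0.754, -0.657, 0.0, -0.0]
contact_force: [-0.7, 0.1, -2.4]
gripper_width: 17.4
grasp_force: 61.0
```

```bash
python3 - <<'E'
from h import *
gp()
E
```

```text
G panel x -1.1 y 0.0 d 90.2 F panel [-1.0, 0.7, -2.2]
```

Call:
carry_out:
  slide:
    - [0.0015,0,-0.0026]
    - [0.0025,0,-0.0043]
    - [0.003,0,-0.0052]
    - [0.0035,0,-0.0061]
    - [0.004,0,-0.0069]
    - [0.0045,0,-0.0078]
    - [0.005,0,-0.0087]
    - [0.0055,0,-0.0095]
  roll: [0,0,0,0,0,0,0,0]
  claw: [0.01,0.01,0.01,0.01,0.01,0.01,0.01,0.01]

```text
clock: 27.38
position: [591.1, -22.4, 334.3]
ee_rot: [0.754, -0.657, 0.001, -0.0]
contact_force: [0.2, -0.2, -2.4]
gripper_width: 17.6
grasp_force: 61.0
```

```bash
python3 - <<'E'
from h import *
gp()
E
```

```text
G panel x -1.4 y -0.6 d 103.0 F panel [-1.4, -0.2, -2.0]
```

```bash
cat >> h.py <<'E'
def captop(n="scene"):
    p=shot(n); P,C=cloud(p); u=P@PX-.5; v=P@PY+582; d=P@PZ-104.85
    m=(abs(u)<60)&(abs(v)<45)&(d>25)&(d<85)&(C.max(1)<200)
    print([(int(b),int(k)) for k,b in zip(*np.histogram(d[m],np.arange(25,86,4)))])
    return p
E
python3 - <<'E'
from h import *
p=captop(); cv2.imwrite("pics/c10.png",cv2.resize(p["img"][130:250,200:340],None,fx=5,fy=5)[:,:,::-1])
E
```

```text
[(25, 42), (29, 44), (33, 57), (37, 74), (41, 214), (45, 303), (49, 50), (53, 5), (57, 5), (61, 8), (65, 36), (69, 130), (73, 35), (77, 7), (81, 2)]
```

View pics/c10.png

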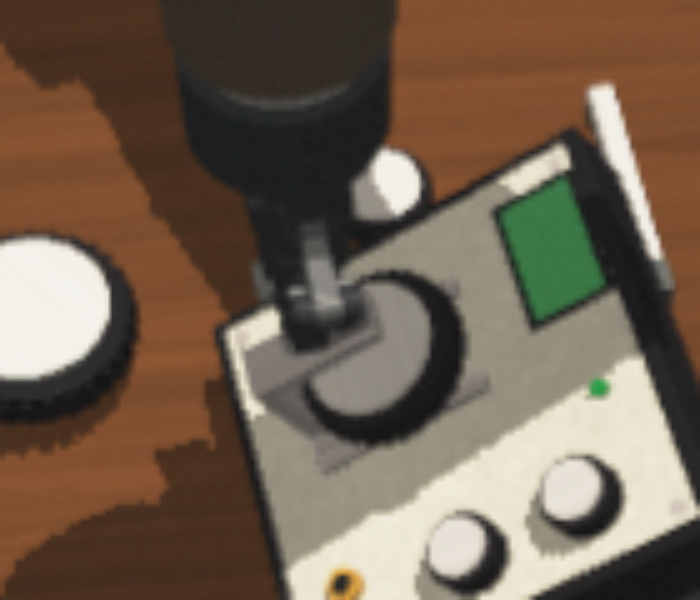

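The cap is riding on the fork: its top has risen from 36 to about 46 mm, and the prongs show on both sides of it. I'll keep pulling straight out.

Call:
carry_out:
  slide:
    - [0.0015,0,-0.0026]
    - [0.003,0,-0.0052]
    - [0.0045,0,-0.0078]
    - [0.0065,0,-0.0113]
    - [0.0085,0,-0.0147]
    - [0.011,0,-0.019]
    - [0.0135,0,-0.0234]
    - [0.016,0,-0.0277]
  roll: [0,0,0,0,0,0,0,0]
  claw: [0.01,0.01,0.01,0.01,0.01,0.01,0.01,0.01]

```text
clock: 28.42
position: [592.9, -37.9, 360.7]
ee_rot: [0.754, -0.657, 0.0, -0.0]
contact_force: [0.1, -0.7, -3.2]
gripper_width: 17.5
grasp_force: 61.0
```

```bash
python3 - <<'E'
from h import *
gp(); captop(); tilt(shot("wrist"))
E
```

```text
G panel x -1.5 y 0.1 d 133.5 F panel [-2.2, -0.0, -2.5]
[(25, 0), (29, 0), (33, 0), (37, 0), (41, 0), (45, 4), (49, 22), (53, 90), (57, 48), (61, 50), (65, 67), (69, 203), (73, 332), (77, 111), (81, 5)]
tilt 28.7  dist G-arm top 32.4 n=1211 s -26..-8 G s,v,z -120.15412257087922 -582.2509504355543 206.3625663149431
```

Step 1 is done: the cap is about 39 mm out and on the fork. To level the puller I'll press the fork's heel on the box's high edge, with the fork facing outwards, and walk the grip forward. First I'll carry it over there.

Call:
carry_out:
  slide:
    - [0,0,-0.012]
    - [0,0,-0.03]
    - [-0.01,0,-0.044]
    - [-0.03,0,-0.048]
    - [-0.06,0,-0.048]
    - [-0.09,0,-0.048]
    - [-0.12,0,-0.048]
    - [-0.14,0,-0.048]
  roll: [0,0,0,0,0,0,0,0]
  claw: [0.01,0.01,0.01,0.01,0.01,0.01,0.01,0.01]

```text
clock: 29.52
position: [573.0, 103.3, 408.0]
ee_rot: [0.755, -0.656, -0.0, 0.0]
contact_force: [-0.1, -0.4, -2.4]
gripper_width: 17.3
grasp_force: 60.9
```

Call:
carry_out:
  slide:
    - [-0.01,0,0]
    - [-0.016,0,0]
    - [-0.016,0,0.006]
    - [-0.016,0,0.01]
    - [-0.016,0,0.013]
    - [-0.016,0,0.013]
  roll: [0,0,0,0,0,0]
  claw: [0.01,0.01,0.01,0.01,0.01,0.01]

```text
clock: 30.28
position: [571.6, 116.4, 395.1]
ee_rot: [0.754, -0.657, -0.0, 0.0]
contact_force: [-1.1, -0.0, -3.2]
gripper_width: 17.2
grasp_force: 60.9
```

```bash
python3 - <<'E'
from h import *
p=shot("wrist"); save(p,"w11.png"); tilt(p)
E
```

```text
tilt 29.7  dist G-arm top 32.0 n=1231 s -26..-8 G s,v,z 35.85185110205241 -582.2226190406059 240.51719286069465
```

Call:
carry_out:
  slide:
    - [0,0,0.002]
    - [0,0,0.004]
    - [0,0,0.005]
    - [0,0,0.005]
  roll: [0,0,0,0]
  claw: [0.01,0.01,0.01,0.01]

```text
clock: 30.82
position: [571.7, 116.5, 394.5]
ee_rot: [0.754, -0.656, 0.002, -0.001]
contact_force: [-4.2, -2.1, 10.9]
gripper_width: 17.3
grasp_force: 63.1
```

Call:
carry_out:
  slide:
    - [0,0,0.0015]
    - [0,0,0.003]
    - [0,0,0.003]
  roll: [0,0,0]
  claw: [0.01,0.01,0.01]

```text
clock: 31.2
position: [572.0, 116.2, 394.0]
ee_rot: [0.755, -0.656, 0.004, -0.002]
contact_force: [-3.8, -2.6, 18.2]
gripper_width: 17.5
grasp_force: 63.8
```

Call:
carry_out:
  slide:
    - [-0.003,0,0]
    - [-0.006,0,0]
    - [-0.009,0,0]
    - [-0.012,0,-0.001]
    - [-0.015,0,-0.001]
    - [-0.015,0,-0.001]
  roll: [0,0,0,0,0,0]
  claw: [0.01,0.01,0.01,0.01,0.01,0.01]

```text
clock: 31.95
position: [570.4, 130.6, 392.7]
ee_rot: [0.755, -0.656, 0.003, -0.001]
contact_force: [-0.9, -5.6, 10.2]
gripper_width: 17.0
grasp_force: 63.1
```

```bash
python3 - <<'E'
from h import *
p=shot("wrist"); save(p,"w12.png"); tilt(p)
E
```

```text
tilt 21.1  dist G-arm top 31.4 n=1794 s -34..-8 G s,v,z 49.36770797101396 -583.8573495718965 238.05252159292868
```

The puller is levelling, now at 21°. I'll continue along the arc.

Call:
carry_out:
  slide:
    - [-0.003,0,0]
    - [-0.006,0,0.0005]
    - [-0.009,0,0.001]
    - [-0.012,0,0.0015]
    - [-0.016,0,0.002]
    - [-0.016,0,0.002]
  roll: [0,0,0,0,0,0]
  claw: [0.01,0.01,0.01,0.01,0.01,0.01]

```text
clock: 32.75
position: [568.1, 146.9, 389.0]
ee_rot: [0.754, -0.656, 0.002, -0.001]
contact_force: [0.8, -3.8, 7.0]
gripper_width: 17.3
grasp_force: 63.2
```

```bash
python3 - <<'E'
from h import *
p=shot("wrist"); save(p,"w13.png"); tilt(p)
E
```

```text
tilt 11.6  dist G-arm top 30.9 n=2429 s -42..-8 G s,v,z 66.03327212481886 -583.7160062342296 234.37114077127538
```

Call:
carry_out:
  slide:
    - [-0.003,0,0.001]
    - [-0.006,0,0.0022]
    - [-0.009,0,0.0036]
    - [-0.012,0,0.005]
    - [-0.015,0,0.0065]
    - [-0.017,0,0.0078]
    - [-0.017,0,0.0078]
  roll: [0,0,0,0,0,0,0]
  claw: [0.01,0.01,0.01,0.01,0.01,0.01,0.01]

```text
clock: 33.67
position: [565.7, 164.2, 381.6]
ee_rot: [0.754, -0.656, 0.002, -0.001]
contact_force: [0.3, -2.4, 7.1]
gripper_width: 17.7
grasp_force: 63.9
```

```bash
python3 - <<'E'
from h import *
p=shot("wrist"); save(p,"w14.png"); tilt(p)
E
```

```text
tilt 0.9  dist G-arm top 30.4 n=2926 s -50..-8 G s,v,z 83.6190802613452 -583.8438311943391 226.90988402061137
```

The puller is level at 0.9° with the cap on the fork. I'll lift clear, move over the mat and roll 98°.

Call:
carry_out:
  slide:
    - [-0.004,0,-0.006]
    - [-0.01,0,-0.02]
    - [-0.02,0.005,-0.04]
    - [-0.04,0.013,-0.04]
    - [-0.06,0.021,-0.04]
    - [-0.08,0.028,-0.04]
    - [-0.1,0.035,-0.04]
    - [-0.112,0.039,-0.04]
  roll: [0,0,5,12,20,28,36,44]
  claw: [0.01,0.01,0.01,0.01,0.01,0.01,0.01,0.01]

```text
clock: 34.72
position: [510.3, 271.4, 418.7]
ee_rot: [-0.451, 0.892, 0.0, 0.0]
contact_force: [-0.1, 0.2, -3.3]
gripper_width: 17.4
grasp_force: 62.3
```

Call:
carry_out:
  slide:
    - [0,0,0]
    - [0,0,0]
    - [0,0,0]
    - [0,0,0]
    - [0,0,0]
    - [0,0,0]
    - [0,0,0]
    - [0,0,0]
  roll: [8,17,26,35,44,50,54,54]
  claw: [0.01,0.01,0.01,0.01,0.01,0.01,0.01,0.01]

```text
clock: 35.72
position: [510.8, 270.5, 418.6]
ee_rot: [0.0, 1.0, 0.0, -0.0]
contact_force: [-0.1, -0.3, -2.4]
gripper_width: 17.5
grasp_force: 62.3
```

```bash
python3 - <<'E'
from h import *
np.set_printoptions(precision=1,suppress=True)
s=read_state(); print(s["position"],s["joints"],R.from_quat(s["ee_rot"]).as_matrix()[:,0])
p=shot("wrist"); q=shot("top")
for t in ("mat","puller","cap_rim","gel_bottle"):
    for a in (p,q):
        for r in place_of(a,t)[:2]: print(t,a["shot"],r["at"],round(r["conf"],2),at_z(a,r["at"],0),at_depth(a,r["at"]))
P,C=cloud(q); m=(abs(P[:,0]-510)<110)&(abs(P[:,1]-270)<110)&(P[:,2]<9)&(C.max(1)<55); print("mat dark",m.sum(),cv2.minAreaRect(P[m][:,:2].astype(np.float32)))
cv2.imwrite("pics/c15.png",np.hstack([p["img"][:,60:500],cv2.resize(shot("scene")["img"][90:300,260:440],(360,420))])[:,:,::-1])
E
```

```text
[510.8 270.5 418.6] [ 0.8  0.3 -0.1 -0.  -1.2 -2.3] [-1.  0.  0.]
mat 28 [169.5, 229.4] 0.97 [504.1 277.9   0. ] [504.1 277.5   1.8]
puller 27 [281.3, 232.5] 0.6 [587.1 271.7   0. ] [492.1 270.9 233.1]
puller 28 [148.2, 225.0] 0.68 [517.7 337.    0. ] [506.8 224.6 347.7]
cap_rim 27 [51.2, 98.5] 0.69 [425.8  15.6   0. ] [426.1  31.7  24.3]
cap_rim 28 [322.9, 233.4] 0.95 [ 483.4 -148.     0. ] [ 483.4 -142.    46.3]
cap_rim 28 [263.2, 256.9] 0.82 [422.3  19.3   0. ] [423.7  18.6  24.6]
gel_bottle 28 [181.3, 167.9] 0.77 [675.9 244.3   0. ] [660.6 223.9  86. ]
gel_bottle 28 [171.4, 228.7] 0.71 [505.9 272.7   0. ] [505.9 271.9   3. ]
mat dark 993 ((511.6763000488281, 274.86614990234375), (122.16690063476562, 128.37083435058594), 79.99340057373047)
```

View pics/c15.png

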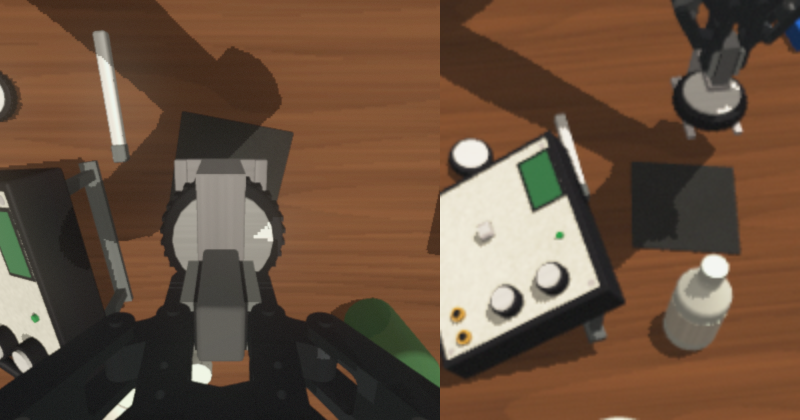

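The cap is seated on the fork, metal face up and level over the mat, and the way back towards the robot is clear. I'll lower it gently.

Call:
carry_out:
  slide:
    - [0,0.003,0.015]
    - [0,0.003,0.045]
    - [0,0.003,0.08]
    - [0,0.003,0.11]
    - [0,0.003,0.135]
    - [0,0.003,0.15]
    - [0,0.003,0.158]
    - [0,0.003,0.16]
  roll: [0,0,0,0,0,0,0,0]
  claw: [0.01,0.01,0.01,0.01,0.01,0.01,0.01,0.01]

```text
clock: 37.28
position: [511.1, 273.1, 258.4]
ee_rot: [0.001, 1.0, -0.0, 0.0]
contact_force: [-0.2, -0.4, -2.2]
gripper_width: 17.0
grasp_force: 62.3
```

Call:
carry_out:
  slide:
    - [0,0,0.002]
    - [0,0,0.004]
    - [0,0,0.006]
    - [0,0,0.008]
    - [0,0,0.01]
    - [0,0,0.012]
    - [0,0,0.013]
    - [0,0,0.013]
  roll: [0,0,0,0,0,0,0,0]
  claw: [0.01,0.01,0.01,0.01,0.01,0.01,0.01,0.01]

```text
clock: 38.28
position: [511.0, 273.0, 245.5]
ee_rot: [0.001, 1.0, -0.0, -0.0]
contact_force: [-0.1, -0.2, -2.6]
gripper_width: 17.2
grasp_force: 62.4
```

Call:
carry_out:
  slide:
    - [0,0,0.002]
    - [0,0,0.004]
    - [0,0,0.004]
  roll: [0,0,0]
  claw: [0.01,0.01,0.01]

```text
clock: 38.65
position: [511.2, 273.1, 242.7]
ee_rot: [0.001, 1.0, 0.0, 0.0]
contact_force: [-1.8, -0.1, 4.7]
gripper_width: 17.4
grasp_force: 63.5
```

The fork has touched the mat, so the cap stands on its hub. I'll raise 4 mm to centre the fork in the gap and withdraw towards the robot.

Call:
carry_out:
  slide:
    - [0,0,-0.003]
    - [0,0,-0.005]
    - [0,0,-0.005]
    - [0.005,0,-0.005]
    - [0.01,0,-0.005]
    - [0.018,0,-0.005]
    - [0.026,0,-0.005]
    - [0.034,0,-0.005]
  roll: [0,0,0,0,0,0,0,0]
  claw: [0.01,0.01,0.01,0.01,0.01,0.01,0.01,0.01]

```text
clock: 39.65
position: [476.3, 273.1, 246.6]
ee_rot: [0.001, 1.0, -0.0, -0.0]
contact_force: [0.4, 0.2, -2.0]
gripper_width: 17.3
grasp_force: 62.5
```

```bash
cat >> h.py <<'E'
def capm():
    p=shot("wrist"); P,C=cloud(p); m=(P[:,0]>440)&(P[:,0]<590)&(abs(P[:,1]-273)<60)&(P[:,2]>33)&(P[:,2]<45)&(C.min(1)>60)
    A=P[m]; c=A.mean(0); n=np.linalg.svd(A-c,full_matrices=False)[2][2]
    print("cap top",len(A),c,A.min(0),A.max(0),"tilt",np.degrees(np.arccos(abs(n[2]))),read_state()["position"]); return p
E
python3 - <<'E'
from h import *
p=capm(); save(p,"w16.png")
E
```

```text
cap top 957 [488.06377313 285.42367773  34.96024952] [473.18576587 239.8180594   33.00145232] [515.9517558  310.58221345  39.99221122] tilt 0.15809657111673997 [475.5234126  272.83844773 246.51864703]
```

Call:
carry_out:
  slide:
    - [0.008,0,0]
    - [0.018,0,0]
    - [0.028,0,0]
    - [0.038,0,0]
    - [0.048,0,0]
    - [0.056,0,0]
    - [0.06,0,0]
    - [0.06,0,0]
  roll: [0,0,0,0,0,0,0,0]
  claw: [0.01,0.01,0.01,0.01,0.01,0.01,0.01,0.01]

```text
clock: 40.7
position: [416.8, 273.3, 246.6]
ee_rot: [0.001, 1.0, 0.0, 0.0]
contact_force: [0.2, -0.4, -2.3]
gripper_width: 17.3
grasp_force: 62.5
```

```bash
python3 - <<'E'
from h import *
p=shot("wrist"); q=shot("scene")
P,C=cloud(q); m=(P[:,0]>440)&(P[:,0]<600)&(abs(P[:,1]-273)<70)&(P[:,2]>30)&(P[:,2]<50)&(C.min(1)>60); A=P[m]; print(len(A),A.mean(0),A.min(0),A.max(0),read_state()["position"])
cv2.imwrite("pics/c17.png",np.hstack([p["img"][:,60:500],cv2.resize(q["img"][90:300,260:440],(360,420))])[:,:,::-1])
E
```

```text
450 [508.88283858 272.88030648  38.91369972] [474.35649362 242.30819232  30.78974335] [540.54467312 304.83599699  45.48880737] [417.17288956 273.31296089 246.57488671]
```

View pics/c17.png

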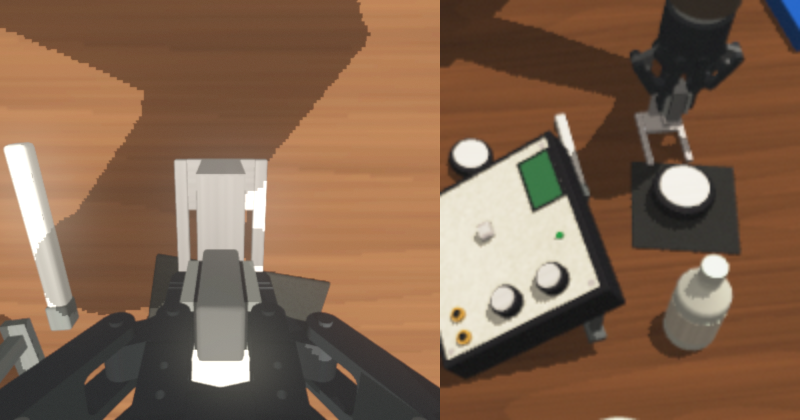

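The scene view shows the cap standing face up near the mat's centre with the puller clear of it. I'll move back off the mat, set the puller down and release it.

Call:
carry_out:
  slide:
    - [0.01,0.005,-0.01]
    - [0.025,0.015,-0.01]
    - [0.038,0.02,-0.01]
    - [0.038,0.02,-0.004]
    - [0.038,0.02,0.002]
    - [0.038,0.02,0.006]
    - [0.038,0.02,0.009]
    - [0.038,0.02,0.009]
  roll: [0,0,0,0,0,0,0,0]
  claw: [0.01,0.01,0.01,0.01,0.01,0.01,0.01,0.01]

```text
clock: 41.8
position: [379.6, 293.2, 238.4]
ee_rot: [0.001, 1.0, -0.0, 0.0]
contact_force: [-0.3, -2.2, 5.5]
gripper_width: 16.9
grasp_force: 63.7
```

Call:
carry_out:
  slide:
    - [0,0,0]
    - [0,0,0]
    - [0,0,0]
    - [0,0,-0.01]
    - [0,0,-0.04]
    - [0,0,-0.08]
    - [0,0,-0.12]
    - [0,0,-0.12]
  roll: [0,0,0,0,0,0,0,0]
  claw: [0.03,0.05,0.05,0.05,0.05,0.05,0.05,0.05]

```text
clock: 42.8
position: [379.5, 293.9, 361.6]
ee_rot: [0.001, 1.0, 0.004, 0.003]
contact_force: [0.2, -0.5, -0.2]
gripper_width: 49.7
grasp_force: 0.0
```

```bash
python3 - <<'E'
from h import *
p=shot("wrist"); P,C=cloud(p); G=P[(abs(P[:,0]-378)<70)&(abs(P[:,1]-293)<50)]
for lo,hi in ((3.5,10),(44,60),(95,118)):
    g=G[(G[:,2]>lo)&(G[:,2]<hi)]; print(lo,hi,len(g),g.mean(0) if len(g) else 0, cv2.minAreaRect(g[:,:2].astype(np.float32)) if len(g)>3 else 0, g[:,2].std() if len(g) else 0)
q=shot("scene"); P,C=cloud(q); m=(P[:,0]>440)&(P[:,0]<600)&(abs(P[:,1]-273)<70)&(P[:,2]>30)&(P[:,2]<50)&(C.min(1)>60); print("cap",P[m].mean(0))
E
```

```text
3.5 10 1599 [365.1981918  293.53708734   4.58898291] ((390.0544738769531, 290.0098571777344), (69.46125030517578, 125.47403717041016), 79.8994140625) 0.6192562594757575
44 60 1437 [352.31768648 293.06326048  52.43112553] ((362.3211669921875, 292.951171875), (24.009037017822266, 61.37712097167969), 89.31193542480469) 1.4142073642668067
95 118 853 [379.78677321 293.0503865  105.62238148] ((381.17633056640625, 293.0328063964844), (17.785266876220703, 23.750905990600586), 89.71856689453125) 2.3457904880323617
cap [508.99895538 272.85773725  38.95485458]
```

```bash
python3 -c "
from bench import *
print(job_done())"
```

```text
the job is handed in; nothing more can be done
None
```

The dial cap came off on the puller and stands face up near the middle of the mat. The puller stands on its fork on the bare counter, and the job was handed in at about 43 s with no verdict returned.

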